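# Pin and lock the drilling bridge of a bass-button jig

### The job

Set the bridge of the sloping drilling jig for the next button row: take the steel index pin from the pin block, put it through the bush at the bridge's high end, slide the bridge until the pin enters the middle one of the five holes in the strip beneath, and push it fully home with its collar on the bush. Then tighten the clamp knob at the bridge's low end clockwise to its stop and let go, leaving the pin in and everything else on the bench as it was.

Things in the scene. Friction and masses are not known exactly. Their poses are not given: they have to be found in the camera images.
- jig: Tilting drilling jig, fixed: base plate 240 x 290 mm, steel face 250 x 290 mm sloping 30 degrees. Origin: on the bench, 95 mm below the face's centre. z up, x level towards the high side, y level along the rail; the face's outward normal is (-0.5, 0, 0.866). On the face, low to high: aluminium clamp rail, wooden button board being drilled, steel index strip.
- strip_mid (a point): Point on the strip's top (26 mm above the face) at the rail's middle; axes as jig. The strip, 184 x 34 mm, has five 11.5 mm through holes, 26 mm deep, in a row along y at 36 mm pitch, under the bush's path. The strip is screwed down differently each day: its middle hole is 0 to 8 mm from this point, to the +y or -y side, not reported. Look, or feel with the pin.
- bridge (a joint): The drilling bridge, an aluminium bar 200 mm long, 46 mm wide across the slope, slides along the rail: position in m along the jig's y, 0 at the rail's middle, stops at -0.07 and 0.07. About 2 N moves it while the clamp is slack; tight, the clamp holds it. The bush is over the strip's middle hole at a value from -0.008 to 0.008.
- bush (a point): Centre of the mouth of the bush, the 11.5 mm round through hole in the thick block (40 x 46 mm) at the bridge's high end. z along the hole, out of the sloping face (30 degrees from vertical), x up the slope, y along the rail. The bush is 20 mm long; under it a 2 mm gap, then the strip, whose top is 22 mm below the mouth.
- clamp (a joint): The clamp knob's angle in rad, slack (0 to 0.3) at the start; grows as it turns clockwise seen from outside the face, bites from about 0.7, stops at 1.5. Takes about 0.15 to 0.25 N m and stays where it is left.
- clamp_grip (a point): Grip point of the clamp knob at the bridge's low end, on its axis, 152 mm down the slope from the bush. The knob is a black bar 52 mm long (this frame's x, turning with the knob), 12 mm thick (y), its top 8 mm above this point; z out of the face along the axis. 24 mm below this point is a 30 mm hub, 32 mm below it the bridge.
- pin: Steel index pin, 90 mm long, about 120 g: shank 10 mm thick with a bullet nose (last 6 mm narrow to 4.4 mm); from 44 mm up a collar 26 mm wide and 5 mm thick, then a plain cylindrical knurled head 22 mm thick up to 90 mm. Origin: tip of the nose; z towards the head. It starts upright in the pin block, collar on the block.
- pin_shoulder (a point): Underside of the pin's collar, on its axis, 44 mm from the tip. Fully home it rests on the bush.
- pin_head (a point): Point on the pin's axis in its head, 74 mm from the tip, 16 mm below the top of the head: a place to grip it.
- rack: Wooden pin block, fixed, 170 mm along its y, 52 mm along its x, 52 mm high, with three 12 mm upright holes at y = -60, 0 and 60 mm. The index pin, reamer and awl stand in them in any order. Origin: centre of its underside, z up.
- dish: Glass bead dish, round bowl 84 mm across, 34 mm high. A bystander. Origin: centre of its underside.
- wedge: Boxwood tuning wedge, about 95 x 24 x 12 mm, lying flat. A bystander. Origin: centre of its underside.
- register_slider: Nickel register slider, flat strip 140 x 18 mm with three small tabs, 15 mm high. A bystander. Origin: centre of its underside.
- reamer: Taper reamer with a dark pear-shaped wooden handle up to 30 mm thick, standing in the pin block, its top 66 mm above the block. A bystander. Origin: its tip end.
- awl: Awl with a bulbous wooden handle up to 34 mm thick, standing in the pin block, its top 50 mm above the block. A bystander. Origin: its tip end.
- reed_block: Wooden reed block 170 x 34 x 50 mm set with reed plates. A bystander. Origin: centre of its underside.
- screwdriver: Screwdriver 190 mm long, lying flat. A bystander. Origin: centre of its underside.
- button0: Bone bass button, 17 mm across, 15 mm high, standing loose on the bench. A bystander. Origin: centre of its underside.
- button1: Bone bass button, 17 mm across, 15 mm high, standing loose on the bench. A bystander. Origin: centre of its underside.
- button2: Bone bass button, 17 mm across, 15 mm high, standing loose on the bench. A bystander. Origin: centre of its underside.
- button3: Bone bass button, 17 mm across, 15 mm high, standing loose on the bench. A bystander. Origin: centre of its underside.
There are look-alikes about, which are no part of the job. Leave any yellow look-alike of the pin alone.

How it is judged:
On the way, in this order (a step that is already met when the one before it is completed fails the run):
1. the index pin is fully home through the bush in the strip's middle hole (z of pin_shoulder in the frame of bush between -0.003 and 0.003 m and x of pin_shoulder in the frame of bush between -0.003 and 0.003 m and y of pin_shoulder in the frame of bush between -0.003 and 0.003 m and angle between the z axis of pin and the z axis of bush, either way round below 0.09 rad and value of joint bridge between -0.012 and 0.012 m), for 0.2 s.
2. the clamp knob is turned tight (value of joint clamp above 1.2 rad), for 0.2 s.
At the end, for the whole second after the job is handed in: The pin stands at rest through the bush in the strip's middle hole (bridge within 12 mm of the rail's middle), its collar within 3 mm of the bush's mouth and within 3 mm and 5 degrees of its axis; the clamp knob stands beyond 1.2 rad (all of step 1 and value of joint clamp above 1.2 rad and linear speed of pin below 0.02 m/s); the robot touches nothing.
It fails at once if a bystander is moved more than 30 mm (distance of any of dish, wedge, register_slider, reamer, awl, reed_block, screwdriver, button0, button1, button2, button3 from where it was at the start of the episode above 0.03 m).
It also fails if it takes over 58 s, if anything falls off the work surface, if the arm or the gripper's body presses on something with over 40 N, if the wrist force passes 120 N, or if a joint passes its speed limit or range.

### The arm

A 6-joint arm with a two-finger parallel gripper is mounted at the origin on the work surface. World frame = base frame: x ahead of the robot, y to its left, z up, the work surface at z = 0. Lengths are in m, angles in rad, forces in N, time in s.
With the tool pointing down it reaches from about 0.35 to 0.8 m from the base axis. Payload 7.3 kg.
Tool frame: the origin (TCP) lies at the very end of the fingers, on their centre line; the grasp point (between the pads) lies 19 mm behind it; z points along the fingers, y is the line along which they close (so a half turn about z gives the same grasp; the last joint's range is limited). The gripper opens to 85 mm and grips with 20 to 120 N. Pads are 22 mm wide; open, the fingers measure 114 mm over their backs; the gripper's body (76 mm by 85 mm) begins 54 mm behind the grasp point. The pads swing forward as they close: fully open they stand 13 mm farther back than shut.
Start: joints at [-1.416, 0.342, 1.524, -0, 1.275, -0.146], TCP at [0.156, -0.501, 0.231] pointing down, gripper open.
Joint ranges: [-2.53, 2.53], [-0.77, 2.02], [0.04, 2.7], [-1, 4.14], [0.28, 2.66], [-3.11, 3.11]. Speed limits (rad/s): [2.57, 2.57, 3.14, 3.14, 3.14, 3.14].

### API

Orientations are given as [roll, pitch, yaw] about the fixed x, y, z axes, in that order (R = Rz(yaw) Ry(pitch) Rx(roll)).
In Python, from station import env gives the robot as it stands.
- The arm moves only by the tool step_arm, never from a script. Its arguments are lists of equal length, an entry for each row: "delta_pos": the shift along the tool's x, y, z in units of 50 mm (1.0 is 50 mm), a list of three; "delta_rot": the turn, a rotation vector about the tool's x, y, z in units of 5 degrees (1.0 is 5 degrees), a list of three. In form: {"delta_pos": [[dx, dy, dz], ...], "delta_rot": [[rx, ry, rz], ...]}. A call has 1 to 12 rows; each row shifts and turns the commanded pose from where the row before left it, along the tool's axes as they then stand; what a row does not reach is not made up. A row lasts 1/10 s, in which the tool goes at most 50 mm and 8.59 degrees, less where a joint would pass 70% of its speed; a pose out of reach is approached as far as the arm can. A call is refused whole if a number of a shift passes 1 or a number of a turn 1, either way. A call with a gripper value outside its range is refused whole. "gripper" is the finger opening in mm, from 0 to 85.4, set as the call begins (left out, the last holds). The fingers move at their own pace and stop on an object; "newtons" is the grip in N (left out, the last holds). Time passes only in rows, so rows that do not move let the fingers close. It gives the time, the measured TCP pose, the force, the opening and the grip force at its end, in the units of the state.
- env.observe(): the state, without advancing time (a new reading comes with each control period).
- env.camera(name): name is "scene" or "top" or "wrist"; returns the picture (420x560x3 uint8, red, green, blue); there is no depth.
- env.get_calibration(name): a dict with "mtx" (3x3 intrinsics, pixels), "k1" (the pictures are not rectified: a ray, as slopes to the right and down, at radius r is drawn at 1 + k1 r^2 times it, then the intrinsics apply), "R" (3x3) and "t" (3): a world point X has camera coordinates R X + t. Camera axes: x right, y down, z forward; pixel columns grow to the right and rows downward; lengths in m; the calibration is good to about 2 mm. A picture is of the moment at which its call begins: read the wrist's pose just before it. get_calibration takes no time and is no camera call; for the wrist camera it gives the pose at the moment of the call.
- env.close_job(): hands the job in; it is judged then, once.
The state is a dict: "time_s": time; "joint_positions": joint angles; "dq": joint speeds; "tau": joint torques, N m; "tcp_pos": TCP position; "ee_rot": TCP orientation; "force": force on the tool from outside, world axes, zero at the start; "wrist_torque": the same for the moment, N m; "width": finger opening in m; "grasp_force": force on a finger pad.
Only numpy, scipy, OpenCV 4.12 (cv2) and the standard library are available. Lean on these libraries where they do the work, as an engineer would, in place of code of your own. Each camera call takes 0.05 s, during which the arm holds its last target. There are 200 camera calls.

## Working session

There is one attempt and no reset: what is moved stays moved. The work goes in short steps, Python scripts to look and compute and a tool call to move; the robot and the scene stay as the last step left them, time stands still between calls to the robot, and variables do not carry over. Pictures are saved under pics/ and viewed, at most 10 in all, crops included, and the job is handed in when it is done.

Besides the shell and the picture viewer there is one more tool, called after "Call:" as name(argument=value, ...), one argument or row to a line, values as JSON. step_arm: Moves the arm, as the interface text tells. Its arguments: {"type":"object","properties":{"delta_pos":{"type":"array","items":{"type":"array","items":{"type":"number"}}},"delta_rot":{"type":"array","items":{"type":"array","items":{"type":"number"}}},"gripper":{"type":"number"},"newtons":{"type":"number"}},"required":["delta_pos","delta_rot"]}

```bash
mkdir -p pics; ls
python3 - <<'E'
from station import env
import cv2
for n in("scene","top"):
    im=env.camera(n); c=env.get_calibration(n)
    cv2.imwrite(f"pics/{n}0.png",cv2.resize(im[...,::-1],(800,600),interpolation=cv2.INTER_CUBIC))
    import numpy as np; np.save(f"pics/{n}0.npy",im)
    R=np.array(c["R"]);print(n,c["mtx"],c["k1"],-R.T@np.array(c["t"]),R.round(3).tolist())
print(env.observe())
E
```

```text
pics
scene [[421.973492     0.         281.57972154]
 [  0.         421.973492   205.98902436]
 [  0.           0.           1.        ]] -0.047672389224562225 [1.04227381 0.77398183 0.77078709] [[-0.852, 0.523, 0.017], [0.285, 0.491, -0.824], [-0.439, -0.697, -0.567]]
top [[538.25010433   0.         275.51622059]
 [  0.         538.25010433 212.23782662]
 [  0.           0.           1.        ]] 0.07182033635668392 [ 0.27189512 -0.0023306   1.7827628 ] [[0.003, -1.0, -0.009], [-0.987, -0.001, -0.163], [0.163, 0.009, -0.987]]
{'time_s': 0.1, 'joint_positions': array([-1.41602883e+00,  3.42643994e-01,  1.52493000e+00,  1.50852553e-05,
        1.27540390e+00, -1.45999426e-01]), 'dq': array([-0.0002145 , -0.00117326, -0.00171929, -0.00076887, -0.00031657,
       -0.00087831]), 'tau': array([ 1.90086437e-03, -4.34448016e+01, -2.46491647e+01, -1.03882401e-04,
        4.71427440e-03,  3.23843949e-06]), 'tcp_pos': array([ 0.15550226, -0.5010632 ,  0.23069719]), 'ee_rot': array([-3.14022424e+00, -2.15799530e-04,  3.00762369e-01]), 'force': array([1.08663593, 0.43970129, 0.09896691]), 'wrist_torque': array([ 0.0194081 , -0.00263819,  0.03827196]), 'grasp_force': 0.0, 'width': 0.0849687569629558}
```

View pics/scene0.png

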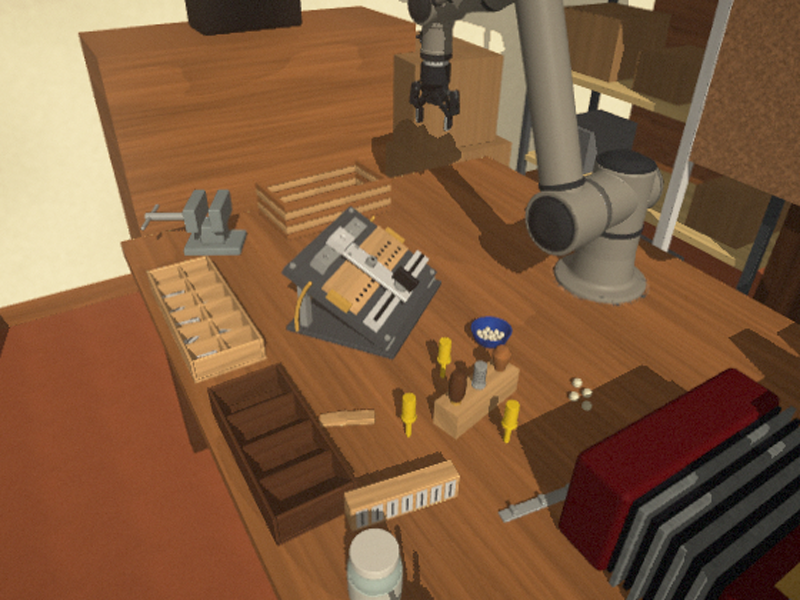

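View pics/top0.png

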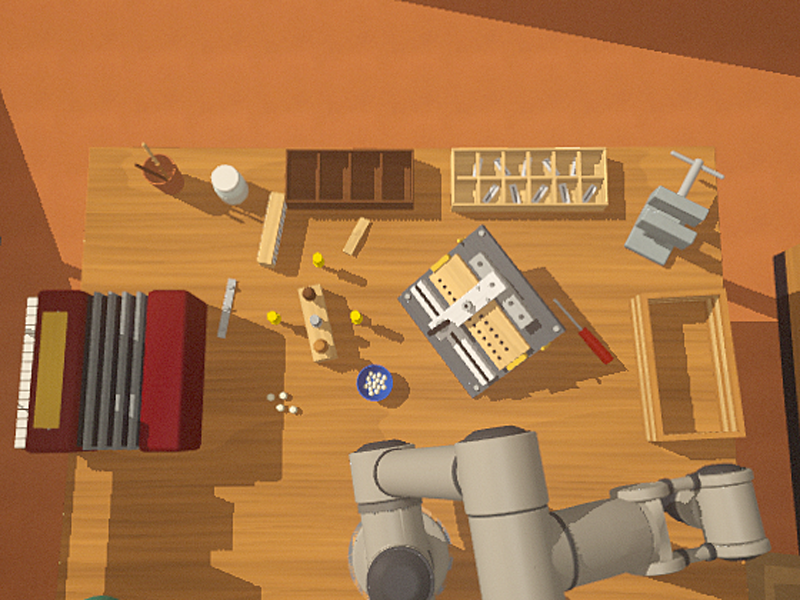

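The pin candidates are three yellow pins at top-view pixels (318,260), (274,317) and (355,317), and the grey-headed piece in the middle of the block at (316,321). The grey one fits because it is steel, stands in the pin block, and has the dark reamer at (309,293) and the brown awl at (320,346) on either side. I'll confirm that and the jig in one enlarged crop.

```bash
cat > h.py <<'E'
import numpy as np,cv2
from station import env
def cal(n):
    c=env.get_calibration(n);return {k:np.array(v) for k,v in c.items()}
def proj(c,X):
    X=np.atleast_2d(X)@c["R"].T+c["t"];s=X[:,:2]/X[:,2:]
    s=s*(1+c["k1"]*(s**2).sum(1,keepdims=True))
    return s*[c["mtx"][0,0],c["mtx"][1,1]]+c["mtx"][:2,2]
def ray(c,uv):
    d=(np.array(uv,float)-c["mtx"][:2,2])/[c["mtx"][0,0],c["mtx"][1,1]]
    s=d.copy()
    for _ in range(20): s=d/(1+c["k1"]*(s@s))
    return -c["R"].T@c["t"], c["R"].T@np.array([s[0],s[1],1])
def onz(c,uv,z):
    o,d=ray(c,uv);return o+d*(z-o[2])/d[2]
def tri(obs):
    A=np.zeros((3,3));b=np.zeros(3);L=[]
    for c,uv in obs:
        o,d=ray(c,uv);d=d/np.linalg.norm(d);P=np.eye(3)-np.outer(d,d);A+=P;b+=P@o;L.append((o,P))
    X=np.linalg.solve(A,b);return X,[float(np.linalg.norm(P@(X-o))) for o,P in L]
E
python3 - <<'E'
import numpy as np,cv2
t=np.load("pics/top0.npy");s=np.load("pics/scene0.npy")
a=cv2.resize(t[150:290,270:410],(420,420),interpolation=3)
b=cv2.resize(s[140:252,195:315],(380,355),interpolation=3)
c=cv2.resize(s[230:310,280:380],(380,304)[:2],interpolation=3)
d=cv2.resize(t[190:260,195:265],(178,178),interpolation=3)
o=np.zeros((600,800,3),np.uint8)
o[:420,:420]=a;o[422:600,:178]=d;o[:355,420:]=b
o[357:600,420:]=cv2.resize(c,(380,304))[:243]
cv2.imwrite("pics/c1.png",o[...,::-1])
E
```

```text
(no output)
```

View pics/c1.png

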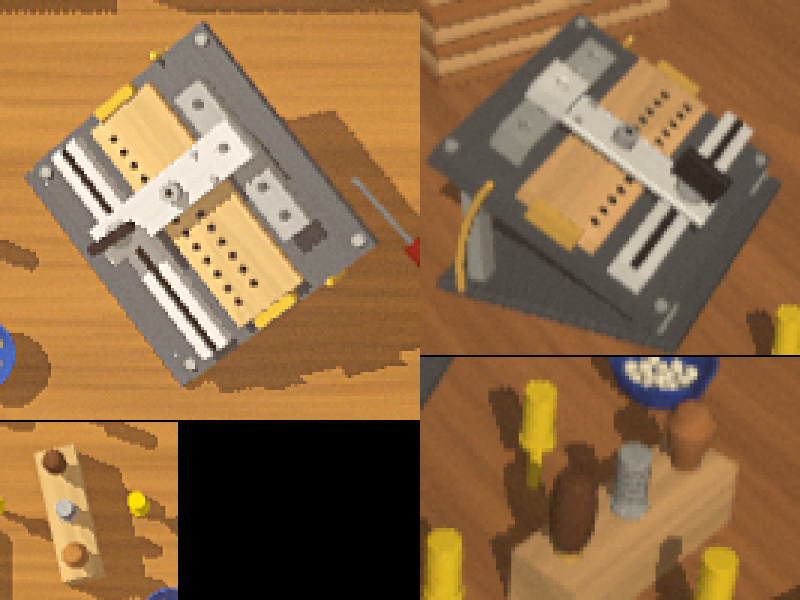

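The crop confirms it: the grey knurled head at top pixel (221,225) is the only steel one, standing mid-block. On the jig, the bush is at top pixel (344.7,199.3), and four strip holes are visible with the middle one hidden under the bridge. Next I'll fit the poses.

```bash
cat >> h.py <<'E'
N=np.array([-.5,0,.75**.5]);U=np.array([.75**.5,0,.5]);V=np.array([0,1,0])
def Rz(a):
    c,s=np.cos(a),np.sin(a);return np.array([[c,-s,0],[s,c,0],[0,0,1]])
E
python3 - <<'E'
from h import *
from scipy.optimize import least_squares
T,S=cal("top"),cal("scene")
a=lambda u,v:(u/3+270,v/3+150); b=lambda u,v:((u-420)/3.167+195,v/3.167+140)
X,r=tri([(T,(221,224.8)),(S,(336.6,255))]);print("pin top",X,r,onz(T,(221,224.8),.098),onz(S,(336.6,255),.098))
for n,p in(("reamer",(54,461-422)),("awl",(75,553-422))):print(n,onz(T,(p[0]/2.543+195,p[1]/2.543+190),.10))
# corners: (u,v) half sizes
def jigpts(p,L): return np.array([p[0],p[1],.095])+(np.array(L)@np.stack([U,V,N]))@Rz(p[2]).T
obsT=[a(27,178),a(203,22),a(376,240),a(185,385)]
obsS=[b(428,160),b(582,17),b(780,182)]
# image up=+x,right=-y ; high side is upper right. 
h,w=.125,.145
LT=[(-h,w,0),(h,w,0),(h,-w,0),(-h,-w,0)]
LS=[(h,w,0),(h,-w,0),(-h,-w,0)]
f=lambda p:np.r_[(proj(T,jigpts(p,LT))-obsT).ravel(),(proj(S,jigpts(p,LS))-obsS).ravel()]
s=least_squares(f,[.55,-.13,-.7],loss="soft_l1");p=s.x;print("jig",p,s.fun.round(1))
# strip holes along jig y at height .026 -> local coords
def local(c,uv,hh):
    o,d=ray(c,uv);R=Rz(p[2]);n=R@N;q=np.array([p[0],p[1],.095])+n*hh
    X=o+d*((q-o)@n)/(d@n);l=R.T@(X-q);return l@U,l@V,X
for uv in[(197,104),(262,187),(285,215)]:print("hole",local(T,a(*uv),.026)[:2])
for uv in[(608,52),(512-0,148)] :print("holeS",local(S,b(*uv),.026)[:2])
print("bush",local(T,a(224,148),.048));print("bushS",local(S,b(563,85),.048))
print("knob",local(T,a(111,238),.06),local(S,b(702,176),.06))
np.save("jig.npy",p)
E
```

```text
pin top [0.51020776 0.18659177 0.09160337] [0.0001241160273629775, 0.0001241160273629975] [0.50939656 0.18579256 0.098     ] [0.51513204 0.19221111 0.098     ]
reamer [0.57150715 0.20189072 0.1       ]
awl [0.45613627 0.17356364 0.1       ]
jig [ 0.53214092 -0.17052249 -0.93919492] [ 0.1 -4.4 -2.3 -0.  -2.   2.3  0.4 -1.9  1.6 -3.9 -0.  -1.8 -1.8 -7.2]
hole (np.float64(0.0805407089479662), np.float64(0.07506002781773975))
hole (np.float64(0.08175729431717584), np.float64(-0.03273364657272167))
hole (np.float64(0.08303121502646102), np.float64(-0.06924726312147128))
holeS (np.float64(0.07150632041582847), np.float64(-0.08223338336849505))
holeS (np.float64(0.0717445180934307), np.float64(0.11243495926062452))
bush (np.float64(0.0821092496473367), np.float64(0.020528382326191797), array([ 0.57652379, -0.19642238,  0.17762384]))
bushS (np.float64(0.07564198860008756), np.float64(0.02792927289026134), array([ 0.57918999, -0.18753229,  0.17439021]))
knob (np.float64(-0.07120593362143936), np.float64(0.019226924232097157), array([ 0.49353547, -0.08518799,  0.11135856])) (np.float64(-0.07463283107796065), np.float64(0.02469236631777403), array([ 0.49619424, -0.07956574,  0.10964511]))
```

```bash
cat >> h.py <<'E'
from scipy.spatial.transform import Rotation as Ro
def tool(): 
    o=env.observe();return np.array(o["tcp_pos"]),Ro.from_euler("xyz",o["ee_rot"]).as_matrix()
def go(p,R=None,p0=None,R0=None):
    """print: shift (units) in current axes then turn (units)"""
    a,A=tool(); a=a if p0 is None else p0; A=A if R0 is None else R0
    print("shift",((A.T@(np.array(p)-a))/.05).round(3),end=" ")
    if R is not None: print("turn",(np.degrees(Ro.from_matrix(A.T@R).as_rotvec())/5).round(3),"shift after",((R.T@(np.array(p)-a))/.05).round(3),end="")
    print()
def Rt(zd,yd):
    z=zd/np.linalg.norm(zd);y=yd-z*(yd@z);y/=np.linalg.norm(y);return np.c_[np.cross(y,z),y,z]
E
python3 - <<'E'
from h import *
W=cal("wrist");a,A=tool()
print("cam in tool",A.T@(-W["R"].T@W["t"]-a),"\naxes in tool",(A.T@W["R"].T).round(3),W["mtx"],W["k1"])
yaw=-.939;R=Rz(yaw);Rj=Rt(-(R@N),R@U)
b=np.array([.5775,-.193,.176])
for d in(.16,.2):
  p=b+R@N*d
  cw=Rj@A.T@(-W["R"].T@W["t"]-a)+p
  c=dict(W);c["R"]=W["R"]@A@Rj.T;c["t"]=-c["R"]@cw
  print(d,p,"bush px",proj(c,b),"knob",proj(c,[.495,-.082,.11]));go(p,Rj)
E
```

```text
cam in tool [ 0.07471961 -0.00015615 -0.1428465 ] 
axes in tool [[-0.    -0.955 -0.296]
 [ 1.    -0.001  0.001]
 [-0.002 -0.296  0.955]] [[368.74237922   0.         275.96372873]
 [  0.         368.74237922 216.97595884]
 [  0.           0.           1.        ]] 0.02470116681066348
0.16 [ 0.53025238 -0.12844257  0.31456406] bush px [[275.61821188 195.48143505]] knob [[ 86.65671651 200.27255794]]
shift [ 9.367 -4.9   -1.669] turn [-5.96   0.988 -3.708] shift after [10.45  -0.536 -2.246]
0.2 [ 0.51844047 -0.11230321  0.34920508] bush px [[275.58943408 185.35439721]] knob [[108.18704765 189.22000863]]
shift [ 9.237 -5.279 -2.361] turn [-5.96   0.988 -3.708] shift after [10.45  -0.536 -3.046]
```

Call:
step_arm(
  delta_pos=[
    [0.9,-0.45,-0.25],
    [0.9,-0.45,-0.2],
    [0.95,-0.5,-0.2],
    [0.95,-0.5,-0.2],
    [0.95,-0.5,-0.2],
    [0.95,-0.5,-0.2],
    [0.95,-0.5,-0.2],
    [0.95,-0.5,-0.2],
    [0.95,-0.5,0],
    [0.92,-0.5,0],
  ],
  delta_rot=[
    [0,0,0],
    [0,0,0],
    [0,0,0],
    [0,0,0],
    [0,0,0],
    [0,0,0],
    [0,0,0],
    [0,0,0],
    [0,0,0],
    [0,0,0],
  ],
)

```text
time_s: 1.1
tcp_pos: [0.506, -0.1525, 0.3081]
ee_rot: [3.141, -0.0, 0.301]
force: [0.3, -1.4, -0.6]
width: 0.0856
grasp_force: 0.0
```

Call:
step_arm(
  delta_pos=[
    [0,0,0],
    [0,0,0],
    [0,0,0],
    [0,0,0],
    [0,0,0],
    [0,0,0],
    [0,0,0],
    [0,0,0],
  ],
  delta_rot=[
    [-1,0.165,-0.62],
    [-1,0.165,-0.62],
    [-1,0.165,-0.62],
    [-1,0.165,-0.62],
    [-1,0.165,-0.62],
    [-0.96,0.165,-0.61],
    [0,0,0],
    [0,0,0],
  ],
)

```text
time_s: 1.9
tcp_pos: [0.5047, -0.1539, 0.3081]
ee_rot: [2.619, 0.001, 0.631]
force: [0.1, 0.6, -0.7]
width: 0.0853
grasp_force: 0.0
```

Run:
```python
from h import *
import pickle
a,A=tool();W=cal("wrist");im=env.camera("wrist");pickle.dump((W,im),open("w1.pkl","wb"))
print(env.observe()["time_s"],a,env.observe()["joint_positions"].round(2))
cv2.imwrite("pics/w1.png",cv2.resize(im[...,::-1],(800,600),interpolation=3))
```

```text
1.95 [ 0.50474053 -0.15392562  0.30808263] [-0.25  0.11  1.74 -0.41  0.92  0.87]
```

View pics/w1.png

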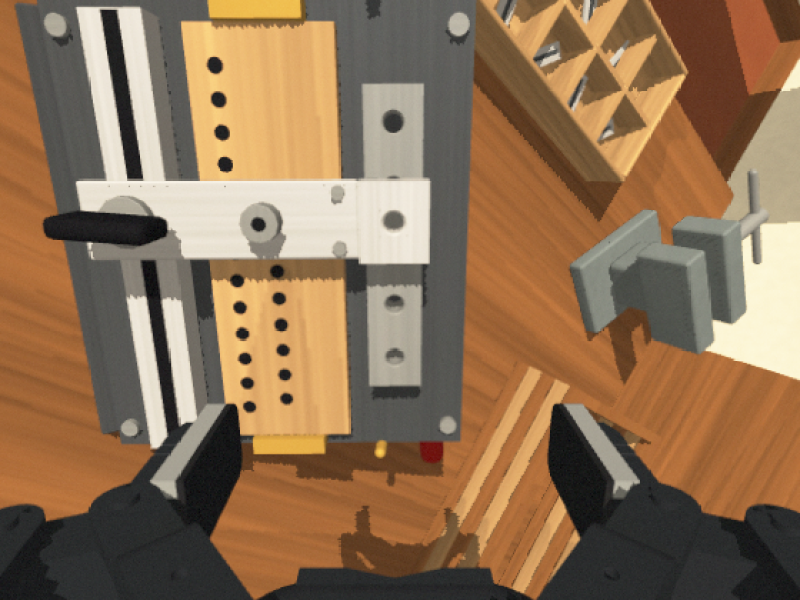

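The picture shows three open strip holes at (393,121), (394,303) and (395,356). The bush mouth is at (393,220), the middle hole is hidden beneath the bridge near y≈246, the black knob bar runs (45,228)–(167,230), and the corner screws sit around it. I'll refit everything with this view.

Run:
```python
from h import *
import pickle
from scipy.optimize import least_squares
W,im=pickle.load(open("w1.pkl","rb"));T=cal("top");S=cal("scene")
w=lambda u,v:np.array([u,v])*.7-.15
a=lambda u,v:(u/3+270,v/3+150); b=lambda u,v:((u-420)/3.167+195,v/3.167+140)
# q: x,y,yaw,z0,u,hole,bridge
def P(q,u,v,n): return np.array([q[0],q[1],q[3]])+Rz(q[2])@(u*U+v*V+n*N)
def f(q):
    r=[]
    H=lambda k:P(q,q[4],q[5]+k*.036,.026)
    for k,uv in((2,(393,121)),(-1,(394,303)),(-2,(395,356))): r+=list((proj(W,H(k))[0]-w(*uv))*1)
    r+=list(proj(W,P(q,q[4],q[6],.048))[0]-w(393,220))
    for k,uv in((2,(197,104)),(-1,(262,187)),(-2,(285,215))): r+=list((proj(T,H(k))[0]-a(*uv)))
    r+=list(proj(T,P(q,q[4],q[6],.048))[0]-a(224,148))
    r+=list(proj(S,P(q,q[4],q[6],.048))[0]-b(563,85))
    r+=[(q[3]-.095)/.0015]
    return np.array(r)
s=least_squares(f,[.532,-.17,-.94,.095,.08,.003,.02],loss="soft_l1");q=s.x
# u/x,y degenerate unless anchored: report points
print(q.round(4),s.fun.round(1))
def rep(q):
    print("yaw",np.degrees(q[2]),"bush",P(q,q[4],q[6],.048),"hole-bridge shift",q[5]-q[6])
rep(q)
f2=lambda q:np.r_[f(q)[:8],(q[3]-.095)/.0015,(q[4]-.08)/.001]
q2=least_squares(f2,q).x;rep(q2);print(f2(q2).round(1))
B=P(q2,q2[4],q2[6],.048)
K=B+Rz(q2[2])@(-.152*U);
for h in(-.02,-.01,0,.01,.02): 
  print(h,(proj(W,K+Rz(q2[2])@N*h)[0]+.15)/.7)
for uv in((106,229),):
  pass
```

```text
[ 0.4681 -0.2275 -0.9293  0.095   0.0743  0.0887  0.1079] [-0.3  0.4  0.1 -0.  -0.3 -0.2  0.2  0.2  0.  -0.2  0.  -0.2 -0.3 -0.2
 -0.6 -0.4 -1.  -1.   0. ]
yaw -53.24287314073014 bush [ 0.57863232 -0.19524705  0.17369505] hole-bridge shift -0.01916649696503679
yaw -53.25112201547597 bush [ 0.57831709 -0.1940278   0.17591123] hole-bridge shift -0.019138927909235715
[-0.2 -0.4  0.2  0.2 -0.2  0.3  0.3 -0.  -0.4 -0.1]
-0.02 [135.95316274 216.95403059]
-0.01 [127.75509003 219.26238034]
0 [119.01535157 221.72102144]
0.01 [109.67804511 224.34524168]
0.02 [ 99.67924735 227.15249209]
```

Run:
```python
from h import *
R=Ro.from_euler("xyz",[np.pi,0,.241]).as_matrix()
go([.5095,.186,.20],R)
a,A=tool();go(np.array([a[0],a[1],.33]))
go([.5095,.186,.20],p0=np.array([a[0],a[1],.33]),R0=R)
```

```text
shift [ 4.086 -5.8   -0.848] turn [ 5.924 -1.167  4.364] shift after [ 1.709 -6.59   2.167]
shift [-0.     0.217 -0.375] 
shift [ 1.709 -6.59   2.6  ]
```

Call:
step_arm(
  delta_pos=[
    [0,0,0],
    [0,0,0],
    [0,0,0],
    [0,0,0],
    [0,0,0],
    [0,0,0],
  ],
  delta_rot=[
    [1,-0.195,0.73],
    [1,-0.195,0.73],
    [1,-0.195,0.73],
    [1,-0.195,0.73],
    [1,-0.195,0.73],
    [0.92,-0.192,0.71],
  ],
)

```text
time_s: 2.55
tcp_pos: [0.5057, -0.155, 0.3086]
ee_rot: [-3.139, 0.0, 0.239]
force: [0.2, -0.3, -0.2]
width: 0.0851
grasp_force: 0.0
```

Call:
step_arm(
  delta_pos=[
    [0.24,-0.9,0.1],
    [0.24,-0.95,0.2],
    [0.24,-0.95,0.37],
    [0.24,-0.95,0.5],
    [0.25,-0.95,0.5],
    [0.25,-0.95,0.5],
    [0.25,-0.94,0],
    [0,0,0],
    [0,0,0],
  ],
  delta_rot=[
    [0,0,0],
    [0,0,0],
    [0,0,0],
    [0,0,0],
    [0,0,0],
    [0,0,0],
    [0,0,0],
    [0,0,0],
    [0,0,0],
  ],
)

```text
time_s: 3.45
tcp_pos: [0.509, 0.1708, 0.2065]
ee_rot: [3.14, 0.001, 0.244]
force: [0.4, -0.1, -0.4]
width: 0.0849
grasp_force: 0.0
```

Run:
```python
from h import *
import pickle
a,A=tool();W=cal("wrist");im=env.camera("wrist");pickle.dump((W,im),open("w2.pkl","wb"))
print(env.observe()["time_s"],a,env.observe()["ee_rot"],proj(W,[.51,.187,.098]),proj(W,a+A[:,2]*-.019))
cv2.imwrite("pics/w2.png",cv2.resize(im[...,::-1],(800,600),interpolation=3))
```

```text
3.5 [0.50904449 0.17077469 0.20650973] [3.13994479e+00 1.05463211e-03 2.42567454e-01] [[253.4896118  206.12581472]] [[275.88990228 308.44804504]]
```

View pics/w2.png

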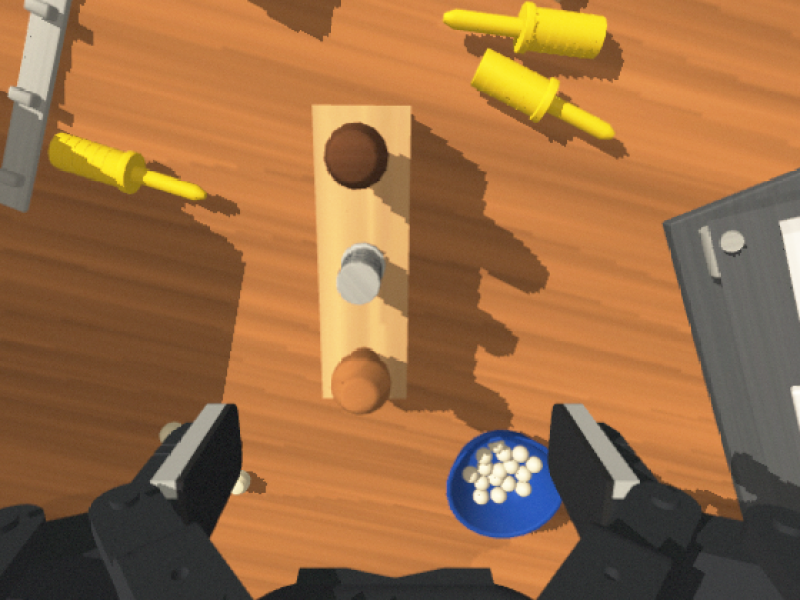

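The steel pin's head top is at (359,287), between the dark reamer (356,156) and the awl (360,385). The dish (505,483) is below finger level at the grasp height. The yellow pins are lying clear.

Run:
```python
from h import *
import pickle
W,im=pickle.load(open("w2.pkl","rb"))
w=lambda u,v:np.array([u,v])*.7-.15
p=onz(W,w(359,287),.098);print(p)
for uv in((313,105),(411,105),(406,397),(323,397)): print(onz(W,w(*uv),.052))
T=cal("top");print(proj(T,p),"awl",onz(W,w(360,385),.1))
a,A=tool();R=Ro.from_euler("xyz",[np.pi,0,.241]).as_matrix()
go([p[0],p[1],.063],R)
```

```text
[0.51342986 0.18947571 0.098     ]
[0.59133349 0.2347844  0.052     ]
[0.60382028 0.18487832 0.052     ]
[0.43899856 0.14541564 0.052     ]
[0.42663191 0.19553035 0.052     ]
[[219.85938767 223.53539339]] awl [0.46295658 0.17731577 0.1       ]
shift [ 0.181 -0.368  2.873] turn [0.019 0.012 0.018] shift after [ 0.178 -0.363  2.874]
```

Call:
step_arm(
  delta_pos=[
    [0.1,-0.18,0],
    [0.095,-0.18,0.3],
    [0,0,0.55],
    [0,0,0.6],
    [0,0,0.6],
    [0,0,0.5],
    [0,0,0.29],
    [0,0,0],
    [0,0,0],
  ],
  delta_rot=[
    [0,0,0],
    [0,0,0],
    [0,0,0],
    [0,0,0],
    [0,0,0],
    [0,0,0],
    [0,0,0],
    [0,0,0],
    [0,0,0],
  ],
)

```text
time_s: 4.4
tcp_pos: [0.5143, 0.1891, 0.0651]
ee_rot: [3.14, 0.0, 0.241]
force: [-0.2, -0.5, 1.3]
width: 0.0853
grasp_force: 0.0
```

Call:
step_arm(
  delta_pos=[
    [0,0,0],
    [0,0,0],
    [0,0,0],
    [0,0,0],
    [0,0,0],
    [0,0,0],
    [0,0,0],
    [0,0,0],
  ],
  delta_rot=[
    [0,0,0],
    [0,0,0],
    [0,0,0],
    [0,0,0],
    [0,0,0],
    [0,0,0],
    [0,0,0],
    [0,0,0],
  ],
  gripper=10,
  newtons=50,
)

```text
time_s: 5.2
tcp_pos: [0.5136, 0.1898, 0.0651]
ee_rot: [3.14, 0.0, 0.243]
force: [-2.0, -0.3, 5.8]
width: 0.0204
grasp_force: 48.9
```

Call:
step_arm(
  delta_pos=[
    [0,0,-0.2],
    [0,0,-0.4],
    [0,0,-0.7],
    [0,0,-0.8],
    [0,0,-0.8],
    [0,0,-0.6],
    [0,0,0],
  ],
  delta_rot=[
    [0,0,0],
    [0,0,0],
    [0,0,0],
    [0,0,0],
    [0,0,0],
    [0,0,0],
    [0,0,0],
  ],
)

```text
time_s: 5.9
tcp_pos: [0.5154, 0.1905, 0.2446]
ee_rot: [3.139, -0.008, 0.243]
force: [0.3, 0.6, -1.1]
width: 0.0203
grasp_force: 49.2
```

Run:
```python
from h import *
R=Rz(np.radians(-53.25));Rj=Rt(-(R@N),R@U);np.save("Rj.npy",Rj)
B=np.array([.5784,-.1945,.1757])
t=B+R@N*.087;print(t,env.observe()["width"],env.observe()["grasp_force"],tool()[0])
go(t,Rj)
```

```text
[ 0.55237288 -0.15964546  0.25104421] 0.020301093684828648 49.168447852134705 [0.5154087  0.19052978 0.24459085]
shift [-0.966  6.976 -0.122] turn [-5.877  1.111 -4.483] shift after [-3.598  5.307  2.915]
```

Call:
step_arm(
  delta_pos=[
    [-0.1,0.6,-0.2],
    [-0.12,0.8,-0.2],
    [-0.12,0.8,-0.1],
    [-0.12,0.8,0],
    [-0.12,0.8,0],
    [-0.12,0.8,0],
    [-0.12,0.8,0],
    [-0.12,0.8,0],
    [-0.03,0.75,0],
  ],
  delta_rot=[
    [0,0,0],
    [0,0,0],
    [0,0,0],
    [0,0,0],
    [0,0,0],
    [0,0,0],
    [0,0,0],
    [0,0,0],
    [0,0,0],
  ],
)

```text
time_s: 6.8
tcp_pos: [0.5491, -0.1605, 0.2641]
ee_rot: [3.141, 0.003, 0.242]
force: [0.2, -0.2, -2.1]
width: 0.0206
grasp_force: 49.3
```

Call:
step_arm(
  delta_pos=[
    [0,0,0],
    [0,0,0],
    [0,0,0],
    [0,0,0],
    [0,0,0],
    [0,0,0],
    [0,0,0],
    [0,0,0],
    [0,0,0],
  ],
  delta_rot=[
    [-0.84,0.16,-0.64],
    [-0.84,0.16,-0.64],
    [-0.84,0.16,-0.64],
    [-0.84,0.16,-0.64],
    [-0.84,0.16,-0.64],
    [-0.84,0.16,-0.64],
    [-0.84,0.15,-0.64],
    [0,0,0],
    [0,0,0],
  ],
)

```text
time_s: 7.7
tcp_pos: [0.5496, -0.1585, 0.2646]
ee_rot: [2.624, 0.009, 0.64]
force: [0.2, -0.1, -1.5]
width: 0.0204
grasp_force: 49.7
```

Run:
```python
from h import *
R=Rz(np.radians(-53.25));Rj=np.load("Rj.npy")
B=np.array([.5784,-.1945,.1757])
t=B+R@N*.087;print(env.observe()["time_s"],tool()[0])
go(t,Rj)
```

```text
7.7 [ 0.54959731 -0.15848592  0.26459842]
shift [ 0.033 -0.089  0.261] turn [-0.07   0.094  0.034] shift after [ 0.031 -0.091  0.261]
```

Call:
step_arm(
  delta_pos=[
    [0.03,-0.09,0.13],
    [0,0,0.13],
    [0,0,0],
    [0,0,0],
  ],
  delta_rot=[
    [-0.07,0.094,0.034],
    [0,0,0],
    [0,0,0],
    [0,0,0],
  ],
)

```text
time_s: 8.1
tcp_pos: [0.5529, -0.1606, 0.2516]
ee_rot: [2.616, -0.0, 0.641]
force: [0.1, -0.5, -1.6]
width: 0.0206
grasp_force: 49.6
```

Run:
```python
from h import *
import pickle
a,A=tool();W=cal("wrist");im=env.camera("wrist");pickle.dump((W,im,a,A),open("w3.pkl","wb"))
Rj=np.load("Rj.npy");R=Rz(np.radians(-53.25))
print(a,env.observe()["time_s"]);go(a,Rj)
B=np.array([.5784,-.1945,.1757])
print("bush",proj(W,B),"tip expected",proj(W,a+A[:,2]*.057),"collar",proj(W,a+A[:,2]*.013))
x0,y0=200,130
c=cv2.resize(im[y0:y0+150,x0:x0+200],(800,600),interpolation=3)
cv2.imwrite("pics/w3.png",c[...,::-1])
```

```text
[ 0.55290792 -0.16058165  0.25164264] 8.15
shift [-0.002 -0.001  0.005] turn [ 0.028 -0.005 -0.001] shift after [-0.002 -0.001  0.005]
bush [[273.651075   221.86511686]] tip expected [[275.83620296 238.09215914]] collar [[275.93050052 271.38154517]]
```

View pics/w3.png

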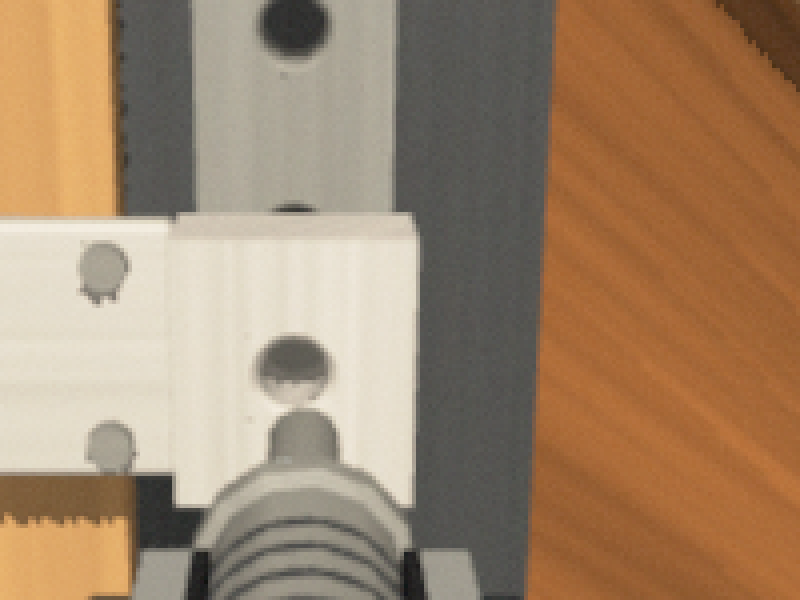

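Run:
```python
from h import *
import pickle
W,im,a,A=pickle.load(open("w3.pkl","rb"))
th=np.linspace(0,2*np.pi,90)
def top(r,z,dx):
    X=np.c_[dx+r*np.cos(th),r*np.sin(th),0*th+z]@A.T+a;p=(proj(W,X)+.5-[200,130])*4
    return p[:,1].min().round(0),p[:,0].min().round(0),p[:,0].max().round(0)
for dx in(-.001,0,.001,.002,.003): print(dx,"collar lo",top(.013,.013,dx),"hi",top(.013,.008,dx),"nose",top(.005,.051,dx),top(.0022,.057,dx))
B=np.array([.5784,-.1945,.1757])
n=-A[:,2]
for h in(0,): print("mouth",(proj(W,B)+.5-[200,130])*4, A.T@(B-a))
```

```text
-0.001 collar lo (np.float64(471.0), np.float64(194.0), np.float64(418.0)) hi (np.float64(488.0), np.float64(191.0), np.float64(421.0)) nose (np.float64(423.0), np.float64(270.0), np.float64(341.0)) (np.float64(427.0), np.float64(290.0), np.float64(321.0))
0 collar lo (np.float64(463.0), np.float64(194.0), np.float64(418.0)) hi (np.float64(480.0), np.float64(190.0), np.float64(421.0)) nose (np.float64(416.0), np.float64(270.0), np.float64(341.0)) (np.float64(420.0), np.float64(290.0), np.float64(321.0))
0.001 collar lo (np.float64(455.0), np.float64(193.0), np.float64(418.0)) hi (np.float64(471.0), np.float64(190.0), np.float64(421.0)) nose (np.float64(409.0), np.float64(270.0), np.float64(341.0)) (np.float64(414.0), np.float64(290.0), np.float64(321.0))
0.002 collar lo (np.float64(446.0), np.float64(193.0), np.float64(418.0)) hi (np.float64(463.0), np.float64(190.0), np.float64(422.0)) nose (np.float64(402.0), np.float64(270.0), np.float64(341.0)) (np.float64(407.0), np.float64(290.0), np.float64(321.0))
0.003 collar lo (np.float64(438.0), np.float64(193.0), np.float64(418.0)) hi (np.float64(454.0), np.float64(190.0), np.float64(422.0)) nose (np.float64(396.0), np.float64(270.0), np.float64(341.0)) (np.float64(400.0), np.float64(290.0), np.float64(321.0))
mouth [[296.6043     369.46046744]] [ 0.00012746 -0.00140291  0.08698046]
```

The pin is straight in the fingers, with its nose at (304,410) in the crop and the bush at (293,370). It needs about -1 mm in tool x and -1.7 mm in tool y before descending.

Call:
step_arm(
  delta_pos=[
    [-0.02,-0.034,0],
    [0,0,0.1],
    [0,0,0.15],
    [0,0,0.15],
    [0,0,0.15],
    [0,0,0.15],
    [0,0,0.08],
    [0,0,0],
  ],
  delta_rot=[
    [0.028,0,0],
    [0,0,0],
    [0,0,0],
    [0,0,0],
    [0,0,0],
    [0,0,0],
    [0,0,0],
    [0,0,0],
  ],
)

```text
time_s: 8.95
tcp_pos: [0.5626, -0.1756, 0.2164]
ee_rot: [2.618, 0.001, 0.642]
force: [-0.0, -1.9, -3.0]
width: 0.0199
grasp_force: 49.6
```

Call:
step_arm(
  delta_pos=[
    [0,0,0.06],
    [0,0,0.06],
    [0,0,0.06],
    [0,0,0],
  ],
  delta_rot=[
    [0,0,0],
    [0,0,0],
    [0,0,0],
    [0,0,0],
  ],
)

```text
time_s: 9.35
tcp_pos: [0.5655, -0.1788, 0.2091]
ee_rot: [2.618, -0.0, 0.642]
force: [-0.3, -2.0, -2.5]
width: 0.0202
grasp_force: 49.6
```

Run:
```python
from h import *
import pickle
W=cal("wrist");a,A=tool();im=env.camera("wrist");pickle.dump((W,im,a,A),open("w4.pkl","wb"))
Rj=np.load("Rj.npy");o=env.observe();print(o["time_s"],o["force"],Rj.T@o["force"],o["wrist_torque"])
B=np.array([.5784,-.1945,.1757]);print(A.T@(B-a))
cv2.imwrite("pics/w4.png",cv2.resize(im[120:300,100:340],(800,600),interpolation=3)[...,::-1])
```

```text
9.4 [-0.82449987 -0.70938196 -1.25110832] [-1.08507434 -0.56053606  1.12102981] [ 0.00987114  0.24083603 -0.13239091]
[0.00094245 0.00085227 0.03905774]
```

View pics/w4.png

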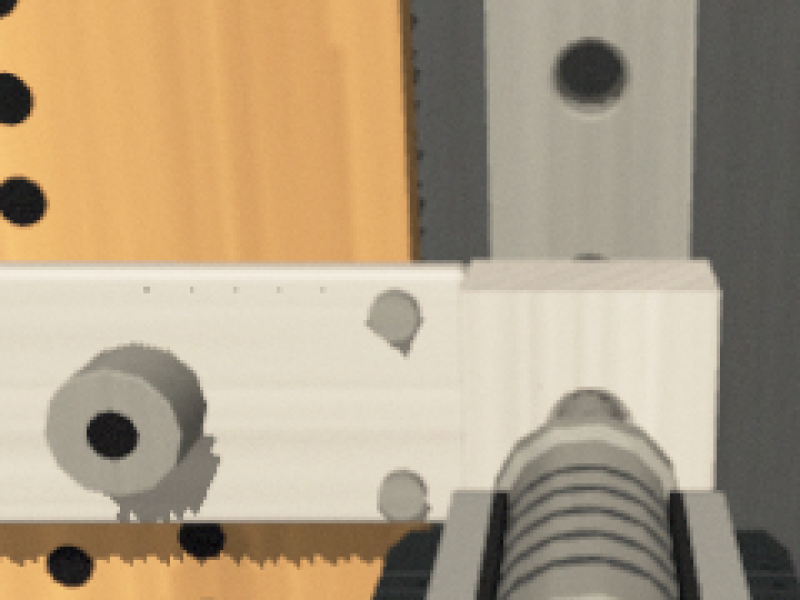

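The shank is inside the bush mouth (590,405). Now I'll slide the bridge about -19 mm along the rail.

Call:
step_arm(
  delta_pos=[
    [-0.06,0,0],
    [-0.07,0,0],
    [-0.07,0,0],
    [-0.07,0,0],
    [-0.07,0,0],
    [-0.05,0,0],
    [0,0,0],
  ],
  delta_rot=[
    [0,0,0],
    [0,0,0],
    [0,0,0],
    [0,0,0],
    [0,0,0],
    [0,0,0],
    [0,0,0],
  ],
)

```text
time_s: 10.1
tcp_pos: [0.5494, -0.1907, 0.2094]
ee_rot: [2.618, -0.0, 0.642]
force: [0.5, 0.4, -0.7]
width: 0.02
grasp_force: 49.5
```

Call:
step_arm(
  delta_pos=[
    [0,0,0.05],
    [0,0,0.06],
    [0,0,0.06],
    [0,0,0],
  ],
  delta_rot=[
    [0,0,0],
    [0,0,0],
    [0,0,0],
    [0,0,0],
  ],
)

```text
time_s: 10.5
tcp_pos: [0.5523, -0.1939, 0.2014]
ee_rot: [2.618, 0.0, 0.642]
force: [0.2, -0.2, -1.2]
width: 0.0199
grasp_force: 49.5
```

Run:
```python
from h import *
a,A=tool();Rj=np.load("Rj.npy");o=env.observe();print(a,Rj.T@o["force"],o["wrist_torque"])
B=np.array([.5784,-.1945,.1757]);print(A.T@(B-a))
```

```text
[ 0.55233091 -0.19392281  0.2013569 ] [ 0.02564226 -0.34462845  1.13115822] [0.27405953 0.21880351 0.06237553]
[0.02053289 0.00110666 0.03025529]
```

Call:
step_arm(
  delta_pos=[
    [0,0,0.05],
    [0,0,0.06],
    [0,0,0.06],
    [0,0,0.06],
    [0,0,0.05],
    [0,0,0],
  ],
  delta_rot=[
    [0,0,0],
    [0,0,0],
    [0,0,0],
    [0,0,0],
    [0,0,0],
    [0,0,0],
  ],
)

```text
time_s: 11.1
tcp_pos: [0.5565, -0.1995, 0.1894]
ee_rot: [2.618, -0.0, 0.642]
force: [1.3, 0.6, -1.1]
width: 0.0201
grasp_force: 49.5
```

Run:
```python
from h import *
a,A=tool();Rj=np.load("Rj.npy");o=env.observe();print(a,Rj.T@o["force"],o["wrist_torque"])
B=np.array([.5784,-.1945,.1757]);print(A.T@(B-a))
```

```text
[ 0.55651185 -0.19953128  0.18943844] [ 1.39666805 -0.30645352  1.11738642] [ 0.30218238  0.21804388 -0.03586708]
[0.02054071 0.00099725 0.0164388 ]
```

3.4 mm remain, so I'll press gently until the collar seats.

Call:
step_arm(
  delta_pos=[
    [0,0,0.03],
    [0,0,0.03],
    [0,0,0.02],
    [0,0,0.01],
    [0,0,0],
  ],
  delta_rot=[
    [0,0,0],
    [0,0,0],
    [0,0,0],
    [0,0,0],
    [0,0,0],
  ],
)

```text
time_s: 11.6
tcp_pos: [0.5579, -0.201, 0.1863]
ee_rot: [2.617, -0.001, 0.642]
force: [-2.4, 2.8, 1.8]
width: 0.0199
grasp_force: 50.3
```

Run:
```python
from h import *
a,A=tool();Rj=np.load("Rj.npy");o=env.observe();print(a,Rj.T@o["force"],o["wrist_torque"])
B=np.array([.5784,-.1945,.1757]);print(A.T@(B-a))
```

```text
[ 0.55785046 -0.20104715  0.18627942] [-0.26528763 -2.30304358 -3.46264684] [ 0.31095621  0.42657992 -0.02354192]
[0.02037049 0.00082003 0.01270605]
```

Call:
step_arm(
  delta_pos=[
    [0,0,0.015],
    [0,0,0.015],
    [0,0,0],
  ],
  delta_rot=[
    [0,0,0],
    [0,0,0],
    [0,0,0],
  ],
)

```text
time_s: 11.9
tcp_pos: [0.5581, -0.201, 0.1862]
ee_rot: [2.617, -0.001, 0.642]
force: [-9.6, 10.1, 13.6]
width: 0.02
grasp_force: 52.0
```

Run:
```python
from h import *
a,A=tool();Rj=np.load("Rj.npy");o=env.observe();print(a,Rj.T@o["force"],o["wrist_torque"])
B=np.array([.5784,-.1945,.1757]);print(A.T@(B-a))
```

```text
[ 0.55807991 -0.2010186   0.18616705] [ -1.65105956  -5.19347656 -18.64489906] [ 0.71437449  0.99198927 -0.18666542]
[0.02016289 0.00076427 0.0125631 ]
```

Call:
step_arm(
  delta_pos=[
    [0,0,-0.03],
    [0,0,0],
  ],
  delta_rot=[
    [0,0,0],
    [0,0,0],
  ],
)

```text
time_s: 12.1
tcp_pos: [0.558, -0.2011, 0.1863]
ee_rot: [2.617, -0.001, 0.643]
force: [-4.2, 3.7, 5.1]
width: 0.0202
grasp_force: 50.1
```

Call:
step_arm(
  delta_pos=[
    [0,0,0],
    [0,0,0],
    [0,0,0],
    [0,0,0],
    [0,0,0],
    [0,0,0],
    [0,0,-0.3],
    [0,0,-0.5],
    [0,0,-0.6],
    [0,0,-0.6],
    [0,0,-0.4],
    [0,0,0],
  ],
  delta_rot=[
    [0,0,0],
    [0,0,0],
    [0,0,0],
    [0,0,0],
    [0,0,0],
    [0,0,0],
    [0,0,0],
    [0,0,0],
    [0,0,0],
    [0,0,0],
    [0,0,0],
    [0,0,0],
  ],
  gripper=85,
)

```text
time_s: 13.3
tcp_pos: [0.5225, -0.1522, 0.2939]
ee_rot: [2.613, -0.005, 0.644]
force: [-0.1, -1.2, -0.4]
width: 0.0849
grasp_force: 0.0
```

Run:
```python
from h import *
a,A=tool();R=Rz(np.radians(-53.25))
B=np.array([.5784,-.1945,.1757])+R@V*-.0197; K=B-.152*(R@U); print("B",B,"K",K,env.observe()["joint_positions"])
Rk=Rt(-(R@N),-(R@V))
for s in(1,-1):
  Rk=Rt(-(R@N),s*(R@V)); print(s);go(K+R@N*.14,Rk)
```

```text
B [ 0.5626153  -0.20628699  0.1757    ] K [ 0.48385433 -0.10081326  0.0997    ] [-0.24171994  0.14413149  1.73422075 -0.42217932  0.88128805  0.89442481]
1
shift [-0.004 -3.055 -0.094] turn [  0.095  -0.    -18.003] shift after [ 3.056 -0.004 -0.078]
-1
shift [-0.004 -3.055 -0.094] turn [-0.    -0.095 17.997] shift after [-3.056  0.004 -0.078]
```

Call:
step_arm(
  delta_pos=[
    [0,-0.4,0],
    [0,-0.5,0],
    [0,-0.55,0],
    [0,-0.55,0],
    [0,-0.55,0.1],
    [0,-0.5,0.2],
    [0,0,0],
  ],
  delta_rot=[
    [0,0,-1],
    [0,0,-1],
    [0,0,0],
    [0,0,0],
    [0,0,0],
    [0,0,0],
    [0,0,0],
  ],
)

```text
time_s: 14.0
tcp_pos: [0.4284, -0.0662, 0.1985]
ee_rot: [2.63, 0.091, 0.795]
force: [-0.2, -0.0, -0.4]
width: 0.0847
grasp_force: 0.0
```

Run:
```python
from h import *
R=Rz(np.radians(-53.25));K=np.array([.48385,-.1008,.0997]);Rk=Rt(-(R@N),R@V)
print(env.observe()["time_s"],tool()[0]);go(K+R@N*.12,Rk)
```

```text
14.0 [ 0.42839117 -0.06615773  0.19854572]
shift [ 0.455  0.15  -0.08 ] turn [ -0.063  -0.018 -15.953] shift after [-0.067  0.474 -0.079]
```

Call:
step_arm(
  delta_pos=[
    [0,0,0],
    [0,0,0],
    [0,0,0],
    [0,0,0],
    [0,0,0],
    [0,0,0],
    [0,0,0],
    [0,0,0],
    [0,0,0],
    [0,0,0],
    [0,0,0],
    [0,0,0],
  ],
  delta_rot=[
    [0,0,-1],
    [0,0,-1],
    [0,0,-1],
    [0,0,-1],
    [0,0,-1],
    [0,0,-1],
    [0,0,-1],
    [0,0,-1],
    [0,0,-1],
    [0,0,-1],
    [0,0,-1],
    [0,0,-1],
  ],
)

```text
time_s: 15.2
tcp_pos: [0.4326, -0.0677, 0.2023]
ee_rot: [2.947, 0.49, 1.818]
force: [-0.5, 0.6, 0.4]
width: 0.0853
grasp_force: 0.0
```

Call:
step_arm(
  delta_pos=[
    [0,0,0],
    [0,0,0],
    [0,0,0],
    [0,0,0],
    [-0.06,0.47,-0.08],
    [0,0,0],
    [0,0,0],
  ],
  delta_rot=[
    [0,0,-1],
    [0,0,-1],
    [0,0,-1],
    [0,0,-0.95],
    [0,0,0],
    [0,0,0],
    [0,0,0],
  ],
)

```text
time_s: 15.9
tcp_pos: [0.4513, -0.0538, 0.2068]
ee_rot: [3.139, 0.524, 2.208]
force: [0.0, 0.5, -0.0]
width: 0.0849
grasp_force: 0.0
```

Run:
```python
from h import *
import pickle
R=Rz(np.radians(-53.25));K=np.array([.48385,-.1008,.0997]);Rk=Rt(-(R@N),R@V)
W=cal("wrist");a,A=tool();im=env.camera("wrist");pickle.dump((W,im,a,A),open("w5.pkl","wb"))
print(env.observe()["time_s"],a,env.observe()["joint_positions"].round(2));go(K+R@N*.12,Rk)
for h in(-.02,-.008,0,.008,.02): print(h,(proj(W,K+R@N*h)[0]+.15)/.7)
print("pin top",(proj(W,K+R@U*.152+R@N*.046)[0]+.15)/.7,"shoulder",(proj(W,K+R@U*.152)[0]+.15)/.7)
cv2.imwrite("pics/w5.png",cv2.resize(im[...,::-1],(800,600),interpolation=3))
```

```text
15.95 [ 0.45129079 -0.05384673  0.20676224] [-0.01  0.13  2.02 -0.62  0.75 -0.24]
shift [ 0.073 -0.029  0.024] turn [ 0.004  0.001 -0.042] shift after [ 0.074 -0.029  0.024]
-0.02 [392.11092401 281.23525449]
-0.008 [392.01566719 286.7330584 ]
0 [391.94772407 290.6538974 ]
0.008 [391.87587195 294.7998284 ]
0.02 [391.7599915  301.48517673]
pin top [392.97584191 597.2408635 ] shoulder [393.18255733 534.30909974]
```

View pics/w5.png

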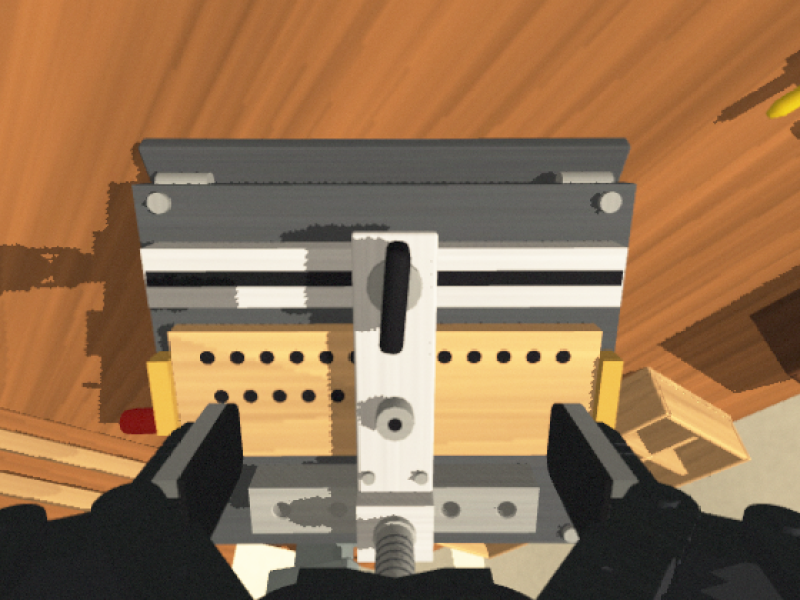

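The knob bar runs (398,242)–(391,353), about 4° off tool x. The pin is seated with two strip holes visible on each side, so it is in the middle hole. I'll correct slightly and descend on the knob.

Call:
step_arm(
  delta_pos=[
    [0.053,0,0],
    [0,0,0.3],
    [0,0,0.5],
    [0,0,0.5],
    [0,0,0.5],
    [0,0,0.4],
    [0,0,0.3],
    [0,0,0.2],
    [0,0,0],
    [0,0,0],
  ],
  delta_rot=[
    [0,0,0.75],
    [0,0,0],
    [0,0,0],
    [0,0,0],
    [0,0,0],
    [0,0,0],
    [0,0,0],
    [0,0,0],
    [0,0,0],
    [0,0,0],
  ],
  gripper=40,
  newtons=50,
)

```text
time_s: 16.95
tcp_pos: [0.4894, -0.1062, 0.0882]
ee_rot: [3.102, 0.522, 2.132]
force: [0.5, 0.6, 0.7]
width: 0.0397
grasp_force: 0.0
```

Call:
step_arm(
  delta_pos=[
    [0,0,0],
    [0,0,0],
    [0,0,0],
    [0,0,0],
    [0,0,0],
    [0,0,0],
  ],
  delta_rot=[
    [0,0,0],
    [0,0,0],
    [0,0,0],
    [0,0,0],
    [0,0,0],
    [0,0,0],
  ],
  gripper=2,
)

```text
time_s: 17.55
tcp_pos: [0.49, -0.1056, 0.0895]
ee_rot: [3.099, 0.524, 2.132]
force: [-5.5, 7.1, 13.5]
width: 0.0275
grasp_force: 50.3
```

Run:
```python
from h import *
o=env.observe();a,A=tool();R=Rz(np.radians(-53.25));K=np.array([.48385,-.1008,.0997]);Rk=Rt(-(R@N),R@V)
print(o["time_s"],A.T@o["force"],A.T@o["wrist_torque"],o["joint_positions"].round(2),Rk.T@(a-K),np.degrees(Ro.from_matrix(Rk.T@A).as_rotvec()))
```

```text
17.55 [  1.03162433  -0.16267006 -16.16309325] [ 0.24308604  0.43635656 -0.01914479] [-0.14  0.39  2.09 -0.97  0.44  0.13] [-0.00138647  0.00200615  0.0126219 ] [-0.12369397 -0.09783653  3.97468201]
```

The width of 27.5 mm means the tips caught the hub, so I'm too low. I'll reopen, rise 9 mm and close again.

Call:
step_arm(
  delta_pos=[
    [0,0,0],
    [0,0,0],
    [0,0,0],
    [0,0,-0.1],
    [0,0,-0.08],
    [0,0,0],
  ],
  delta_rot=[
    [0,0,0],
    [0,0,0],
    [0,0,0],
    [0,0,0],
    [0,0,0],
    [0,0,0],
  ],
  gripper=40,
)

```text
time_s: 18.15
tcp_pos: [0.4873, -0.102, 0.0966]
ee_rot: [3.1, 0.523, 2.132]
force: [-0.8, 0.1, 0.1]
width: 0.0399
grasp_force: 0.0
```

Call:
step_arm(
  delta_pos=[
    [0,0,0],
    [0,0,0],
    [0,0,0],
    [0,0,0],
    [0,0,0],
    [0,0,0],
  ],
  delta_rot=[
    [0,0,0],
    [0,0,0],
    [0,0,0],
    [0,0,0],
    [0,0,0],
    [0,0,0],
  ],
  gripper=2,
)

```text
time_s: 18.75
tcp_pos: [0.4874, -0.102, 0.0967]
ee_rot: [3.1, 0.523, 2.132]
force: [-4.5, 5.1, 9.2]
width: 0.0112
grasp_force: 53.6
```

Run:
```python
from h import *
o=env.observe();a,A=tool();R=Rz(np.radians(-53.25));K=np.array([.48385,-.1008,.0997]);Rk=Rt(-(R@N),R@V)
print(o["time_s"],A.T@o["force"],A.T@o["wrist_torque"],o["joint_positions"].round(2),Rk.T@(a-K),np.degrees(Ro.from_matrix(Rk.T@A).as_rotvec()))
```

```text
18.75 [  1.16851704  -0.64290196 -11.35462728] [0.16493999 0.3406067  0.16260554] [-0.14  0.38  2.09 -0.93  0.46  0.1 ] [-0.00115291  0.0021126   0.00408972] [-0.09681613 -0.0686951   3.98277235]
```

Call:
step_arm(
  delta_pos=[
    [0,0,-0.03],
    [0,0,-0.02],
    [0,0,0],
    [0,0,0],
    [0,0,0],
    [0,0,0],
    [0,0,0],
    [0,0,0],
    [0,0,0],
  ],
  delta_rot=[
    [0,0,0],
    [0,0,0],
    [0,0,0.6],
    [0,0,0.9],
    [0,0,0.9],
    [0,0,0.9],
    [0,0,0.9],
    [0,0,0.9],
    [0,0,0.9],
  ],
)

```text
time_s: 19.65
tcp_pos: [0.4859, -0.1024, 0.0968]
ee_rot: [2.831, 0.427, 1.548]
force: [7.4, -12.3, -16.6]
width: 0.0114
grasp_force: 51.0
```

```bash
cat > st.py <<'E'
from h import *
o=env.observe();a,A=tool();R=Rz(np.radians(-53.25));K=np.array([.48385,-.1008,.0997]);Rk=Rt(-(R@N),R@V)
print(o["time_s"],o["width"],o["grasp_force"],A.T@o["force"],A.T@o["wrist_torque"],o["joint_positions"].round(2),Rk.T@(a-K),np.degrees(Ro.from_matrix(Rk.T@A).as_rotvec()))
E
python3 st.py
```

```text
19.65 0.011420827849651557 51.01488598185824 [-4.15925857  1.12262635 21.4807956 ] [-0.14889268 -0.51111846 -0.15753933] [-0.14  0.37  2.09 -0.92  0.46  0.62] [-0.00075499  0.00068858  0.0037555 ] [1.65127282e-01 1.97761540e-02 3.41179729e+01]
```

Call:
step_arm(
  delta_pos=[
    [0,0,0.03],
    [0,0,0],
    [0,0,0],
    [0,0,0],
    [0,0,0],
    [0,0,0],
    [0,0,0],
    [0,0,0],
  ],
  delta_rot=[
    [0,0,0.5],
    [0,0,0.8],
    [0,0,0.8],
    [0,0,0.8],
    [0,0,0.8],
    [0,0,0.8],
    [0,0,0.8],
    [0,0,0],
  ],
)

```text
time_s: 20.45
tcp_pos: [0.4859, -0.102, 0.0966]
ee_rot: [2.677, 0.25, 1.097]
force: [-3.7, 0.0, 2.4]
width: 0.0112
grasp_force: 56.5
```

```bash
python3 st.py
```

```text
20.45 0.011241786914966497 56.54678012575005 [-2.18884189 -2.07189237 -3.16684688] [ 0.65301522 -0.30243243  0.05447585] [-0.14  0.38  2.09 -0.93  0.46  1.08] [-0.00031559  0.00091555  0.00381877] [ 7.98643297e-02 -8.81284577e-03  6.04967919e+01]
```

Call:
step_arm(
  delta_pos=[
    [0,0,0],
    [0,0,0],
    [0,0,0],
    [0,0,0],
    [0,0,0],
    [0,0,0],
  ],
  delta_rot=[
    [0,0,0.8],
    [0,0,0.8],
    [0,0,0.8],
    [0,0,0.8],
    [0,0,0.8],
    [0,0,0],
  ],
)

```text
time_s: 21.05
tcp_pos: [0.4855, -0.1017, 0.0964]
ee_rot: [2.625, 0.084, 0.786]
force: [-6.9, 1.1, 4.8]
width: 0.0111
grasp_force: 57.1
```

```bash
python3 st.py
```

```text
21.05 0.011054046332017911 57.10853637818445 [-4.47709942 -2.7109073  -6.66502795] [ 0.8951567  -0.51909905  0.01900492] [-0.13  0.37  2.09 -0.93  0.46  1.43] [0.00015998 0.00073079 0.00368538] [ 1.11149440e-01 -8.21207945e-03  8.04372246e+01]
```

Call:
step_arm(
  delta_pos=[
    [0,0,0],
    [0,0,0],
    [0,0,0],
    [0,0,0],
    [0,0,0],
  ],
  delta_rot=[
    [0,0,0.5],
    [0,0,0.5],
    [0,0,0.4],
    [0,0,0.4],
    [0,0,0],
  ],
)

```text
time_s: 21.55
tcp_pos: [0.4854, -0.1016, 0.0964]
ee_rot: [2.619, 0.009, 0.654]
force: [-7.1, 2.7, 5.8]
width: 0.0109
grasp_force: 67.0
```

```bash
python3 st.py
```

```text
21.55 0.010947166424390723 67.0370471708884 [-4.03176889 -2.67916116 -8.21671776] [ 0.87968775 -0.65982261 -1.4554183 ] [-0.13  0.37  2.09 -0.93  0.46  1.58] [0.00030484 0.00074483 0.00359775] [ 8.66493385e-02 -4.16049423e-02  8.91057289e+01]
```

The wrist torque has risen to 1.46 N m, so the knob is at its stop. I'll relax, release and retract.

Call:
step_arm(
  delta_pos=[
    [0,0,0],
    [0,0,0],
  ],
  delta_rot=[
    [0,0,-0.4],
    [0,0,0],
  ],
)

```text
time_s: 21.75
tcp_pos: [0.4853, -0.1016, 0.0964]
ee_rot: [2.619, 0.026, 0.684]
force: [-7.0, 3.1, 5.4]
width: 0.0112
grasp_force: 58.5
```

Call:
step_arm(
  delta_pos=[
    [0,0,0],
    [0,0,0],
    [0,0,0],
    [0,0,0],
    [0,0,0],
    [0,0,-0.3],
    [0,0,-0.5],
    [0,0,-0.6],
    [0,0,-0.6],
    [0,0,-0.6],
    [0,0,0],
    [0,0,0],
  ],
  delta_rot=[
    [0,0,0],
    [0,0,0],
    [0,0,0],
    [0,0,0],
    [0,0,0],
    [0,0,0],
    [0,0,0],
    [0,0,0],
    [0,0,0],
    [0,0,0],
    [0,0,0],
    [0,0,0],
  ],
  gripper=50,
)

```text
time_s: 22.95
tcp_pos: [0.4481, -0.0496, 0.2099]
ee_rot: [2.617, 0.02, 0.681]
force: [-0.6, 0.3, -0.2]
width: 0.0501
grasp_force: 0.0
```

```bash
python3 st.py
python3 - <<'E'
from h import *
im=env.camera("wrist");print(env.observe()["force"])
cv2.imwrite("pics/w6.png",cv2.resize(im[...,::-1],(800,600),interpolation=3))
E
```

```text
22.95 0.05006218057758664 0.0 [-0.26286105 -0.58920023 -0.08460351] [0.29117256 0.02706392 0.07992735] [-0.    0.12  2.02 -0.62  0.76  1.29] [-0.00099079  0.00199023 -0.12662822] [-1.52049746e-01  3.85875684e-02  8.74663422e+01]
[0.02356926 0.40916452 0.17524111]
```

View pics/w6.png

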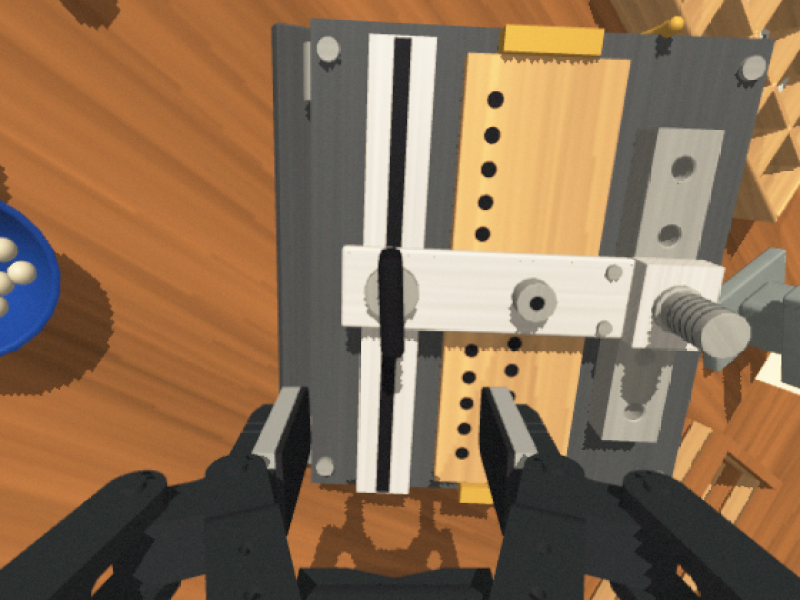

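The knob bar now lies along the rail, (390,250)–(392,355), about 1.5 rad. The pin stands in the bush with its collar on the block near (680,305), two strip holes show above the bridge, and the gripper is clear.

```bash
python3 -c "
from station import env
print(env.close_job())"
```

```text
the job is handed in; nothing more can be done
None
```

The job is handed in, though the hand-in returned no verdict: the index pin is in the strip's middle hole with its collar on the bush, the clamp knob is turned clockwise to its stop, the gripper is clear, and the arm disturbed no bystander that I saw.

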